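Unlock the medicine box

ROBOT

A 6-joint arm with a two-finger parallel gripper is mounted at the origin on a cart in front of the work surface, level with it; the furniture and walls round the work are solid. World frame = base frame: x ahead of the robot, y to its left, z up, the work surface at z = 0. Lengths are in m, angles in rad, forces in N, time in s.
With the tool pointing down it reaches from about 0.225 to 0.875 m from the base axis. Payload 3.4 kg.
Tool frame: the origin (TCP) lies on the mounting face of the last link; the fingertips stand 173 mm ahead of it and the grasp point (between the pads) lies 155 mm ahead of it (bot.grip_depth is the distance from the TCP to the grasp point, in m); z points along the fingers, y is the line along which they close (so a half turn about z gives the same grasp; the last joint's range is limited). The gripper opens to 85 mm and grips with 20 to 120 N. Pads are 22 mm wide; open, the fingers measure 114 mm over their backs; the gripper's body (76 mm by 85 mm) begins 54 mm behind the grasp point. The pads swing forward as they close: fully open they stand 13 mm farther back than shut.
Start: joints at [-1.403, 0.276, 1.505, -0, 1.361, -0.121], TCP at [0.164, -0.551, 0.405] pointing down, gripper open.
Joint ranges: [-2.89, 2.89], [-0.75, 2.08], [0.22, 2.7], [-1.18, 4.32], [0.11, 2.71], [-2.7, 2.7]. Speed limits (rad/s): [2.57, 2.57, 3.14, 3.14, 3.14, 3.14].

INTERFACE

Orientations are given as a rotation vector (axis times angle).
In Python, from plant import bot, grab_frame, camera_params gives the robot as it stands.
- The arm moves only by the tool servo_tool, never from a script. Its arguments are lists of equal length, an entry for each row: "delta_pos": the shift along the tool's x, y, z each as a share of 0.1 m, from -1 to 1, a list of three; "angular": the turn, a rotation vector about the tool's x, y, z each as a share of 0.12 rad, from -1 to 1, a list of three. In form: {"delta_pos": [[tx, ty, tz], ...], "angular": [[ax, ay, az], ...]}. A call has 1 to 8 rows; each row shifts and turns the commanded pose from where the row before left it, along the tool's axes as they then stand; what a row does not reach is not made up. A row lasts 1/12 s, in which the tool goes at most 41.7 mm and 7.16 degrees, less where a joint would pass 70% of its speed; a pose out of reach is approached as far as the arm can. A call with a number of a shift or a turn outside -1 to 1 is refused whole. A call with a gripper value outside its range is refused whole. "hand" is the closure, from 0 (fully open) to 1 (shut), set as the call begins (left out, the last holds). The fingers move at their own pace and stop on an object; the grip force is fixed at half the most. Time passes only in rows, so rows that do not move let the fingers close. It gives the time, the measured TCP pose, the force, the opening and the grip force at its end, in the units of the state.
- bot.read_state(): the state, without advancing time (a new reading comes with each control period).
- grab_frame(name): name is "scene" or "top"; returns the picture (420x560x3 uint8, red, green, blue); there is no depth.
- camera_params(name): a dict with "fov_y" (degrees; the focal length in pixels is half the picture's height over the tangent of half this angle, whatever the lens; pixels are square), "cx", "cy" (the principal point, pixels), "k1" (the pictures are not rectified: a ray, as slopes to the right and down, at radius r is drawn at 1 + k1 r^2 times it, then the intrinsics apply), "R" (3x3) and "t" (3): a world point X has camera coordinates R X + t. Camera axes: x right, y down, z forward; pixel columns grow to the right and rows downward; lengths in m; the calibration is good to about 2 mm. A picture is of the moment at which its call begins. camera_params takes no time and is no camera call.
- bot.job_done(): hands the job in; it is judged then, once.
The state is a dict: "t": time; "joint_positions": joint angles; "dq": joint speeds; "tau": joint torques, N m; "position": TCP position; "tool_rot": TCP orientation; "ft_force": force on the tool from outside, world axes, zero at the start; "ft_torque": the same for the moment, N m; "opening": finger opening in m; "finger_force": force on a finger pad.
Only numpy, scipy, OpenCV 4.12 (cv2) and the standard library are available. Lean on these libraries where they do the work, as an engineer would, in place of code of your own. Each camera call takes 0.05 s, during which the arm holds its last target. There are 200 camera calls.

TASK

Take the key with the square-cornered head from the wooden key rack and push it fully down, upright, into the lock of the grey medicine box. Then turn it a quarter turn clockwise (seen from above) so that the bolt inside draws back and the lid is lifted ajar, and let go, leaving the key in the lock. Leave the round-headed key in the rack.

Things in the scene. Friction and masses are not known exactly. Their poses are not given: they have to be found in the camera images.
- flat_key_centre (a point): Centre of the right key's head: steel plate 10 (x) x 38 (y) x 48 mm tall; grip it across the 10 mm. Collar 18x38x4 mm below, its underside 28 mm under this point, rests on the wooden rack (90x170 mm, top 75 mm high, either of two slots 84 mm apart along y; lift 45 mm to clear). Flat blade 5 (x) x 24 (y) x 44 mm, tip 72 mm below this point. Same either way round. 80 g. z up.
- lock_mouth (a point): Keyhole mouth centre, on top of the lock's 48 mm square plate, 91 mm above the worktop, on the front deck of the grey box (200 (x) x 210 (y) x 85 mm, lid behind). Slot 9 (x) x 30 (y) mm when locked, 40 mm deep, edge bevelled 6 mm. Key fully in: stands on the slot's bottom, head centre 32 mm above this point. Axes are the box's (x away from robot, z up) and do not turn with the lock.
- lock (a joint): Turn of the lock's square plate: 0 locked (at the start), grows clockwise seen from above to a stop at 1.5 rad; 0.1 N m of friction, stays where left. The key has about 0.17 rad of play in the slot before the plate follows. It draws the hidden bolt (clear from 1.05 rad) and its cam lifts the lid's front edge by up to 23 mm.
- round_key_centre (a point): Centre of the head of the wrong key, in the rack's other slot: steel, round disc head 44 mm across, 10 mm thick (x), thin round 8 mm shank. To be left there.
Not all that is in view belongs to the job. Leave any pink or turquoise look-alike of the part that bears flat_key_centre alone.

How it is judged:
By the outcome, as a careful person would: the job done as asked, in the order asked, and still so for the second after the job is handed in, with the robot touching nothing.
It also fails if it takes over 48 s, if anything falls off the work surface, if the arm or the gripper's body presses on something with over 40 N, if the wrist force passes 120 N, or if a joint passes its speed limit or range.

## Working session

There is one attempt and no reset: what is moved stays moved. The work goes in short steps, Python scripts to look and compute and a tool call to move; the robot and the scene stay as the last step left them, time stands still between calls to the robot, and variables do not carry over. Pictures are saved under pics/ and viewed, at most 10 in all, crops included, and the job is handed in when it is done.

Besides the shell and the picture viewer there is one more tool, called after "Call:" as name(argument=value, ...) on one line, values as JSON. servo_tool: Moves the arm, as the interface text tells. Its arguments: {"type":"object","properties":{"delta_pos":{"type":"array"},"angular":{"type":"array"},"hand":{"type":"number"}},"required":["delta_pos","angular"]}

```bash
ls; mkdir -p pics
python3 - <<'E'
from plant import bot, grab_frame, camera_params
import cv2
for n in("scene","top"):
    cv2.imwrite(f"pics/{n}0.png",grab_frame(n)[:,:,::-1]); print(n,camera_params(n))
print(bot.read_state())
E
```

```text
pics
scene {'fov_y': 52.67438122857101, 'cx': 279.2940768155081, 'cy': 209.41311773399354, 'k1': 0.02278295977214076, 'R': array([[ 0.52495869, -0.85112477, -0.00223423],
       [-0.41853874, -0.2558598 , -0.87141327],
       [ 0.74110977,  0.45839108, -0.49054452]]), 't': array([-0.31881638,  0.30403981,  0.56381748])}
top {'fov_y': 46.343575134664206, 'cx': 286.1630172744574, 'cy': 210.50236045803157, 'k1': -0.17587641435812917, 'R': array([[-0.01899637, -0.99978666,  0.00810944],
       [-0.9988617 ,  0.0186226 , -0.0439147 ],
       [ 0.04375431, -0.00893443, -0.99900237]]), 't': array([-0.04225855,  0.49820673,  1.019535  ])}
{'t': 0.1, 'joint_positions': array([-1.40303126e+00,  2.76554340e-01,  1.50600267e+00,  3.03077706e-05,
        1.36070334e+00, -1.21005720e-01]), 'dq': array([-0.00077863, -0.00153592, -0.00308483,  0.00203426,  0.00105072,
       -0.00059132]), 'tau': array([ 1.71157066e-03, -4.17697942e+01, -2.46405566e+01, -1.02440015e-04,
        5.75718965e-03, -4.00391613e-07]), 'position': array([ 0.16371206, -0.55101435,  0.40391463]), 'tool_rot': array([-3.10725375e+00, -4.51775844e-01,  1.46927654e-05]), 'ft_force': array([-0.76072967,  0.28602253,  0.07825596]), 'ft_torque': array([ 0.03044201, -0.00408634, -0.00925534]), 'finger_force': 0.0, 'opening': 0.08550083659567055}
```

View pics/scene0.png

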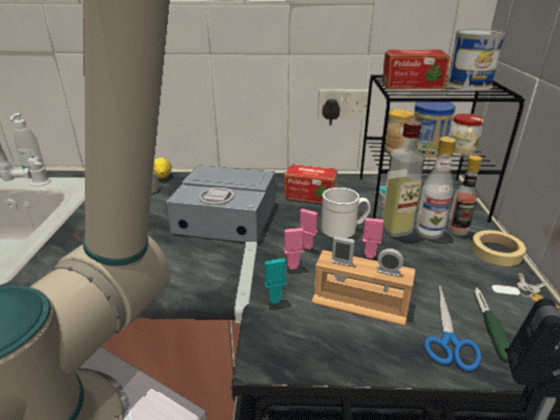

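View pics/top0.png

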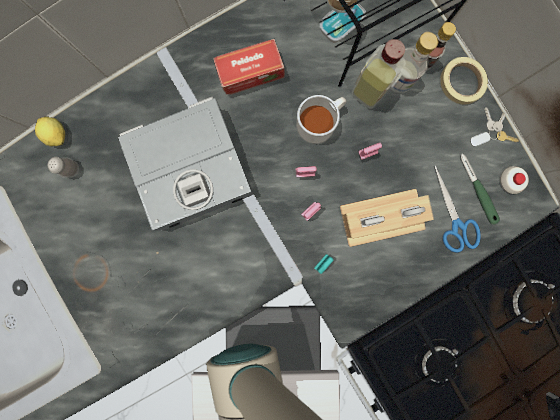

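The scene view shows the grey box at (222,200) with its lock plate near (215,195), and the rack at (363,285). In the top view the lock is at (193,188).

Candidates for the key (scene / top pixels):
- Steel square head in the rack: (343,250) / (372,221).
- Steel round head in the rack: (390,260) / (412,211).
- Pink look-alikes: (309,229), (293,247) and (373,237).
- Turquoise look-alike: (275,280).

I choose the steel square head at (343,250) and will check it in a close crop.

Run:
```python
import cv2,numpy as np
s=cv2.imread("pics/scene0.png");t=cv2.imread("pics/top0.png")
def c(i,x,y,w=100,h=75): return cv2.resize(i[y:y+h,x:x+w],(400,300),interpolation=cv2.INTER_CUBIC)
cv2.imwrite("pics/crop0.png",np.vstack([np.hstack([c(s,315,230),c(s,165,160,120,90)]),np.hstack([c(t,338,182),c(t,145,150)])]))
```

```text
(no output)
```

View pics/crop0.png

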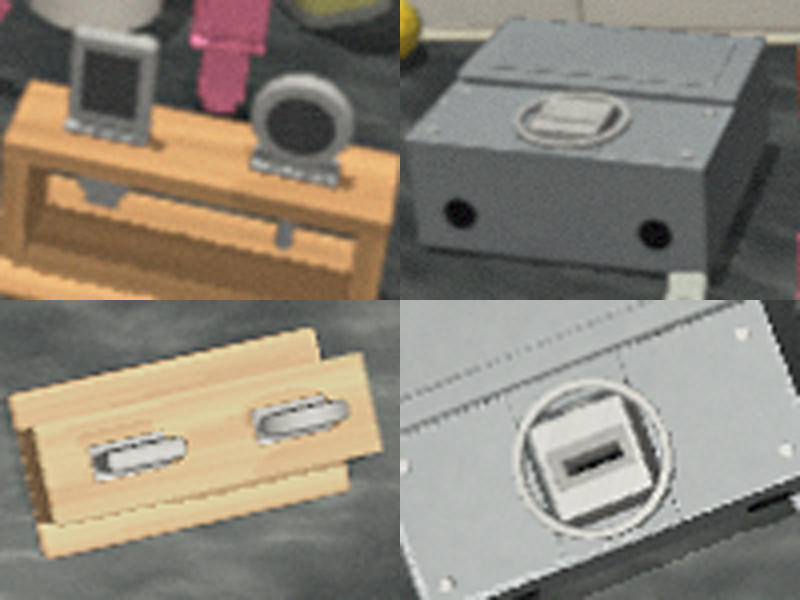

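The crop confirms the choice: square steel head at left (scene (343,251), top (373,221)) with its flat blade below, and the round head at right. The lock slot is dark at about top (193,189).

```bash
cat > h.py <<'E'
import numpy as np,cv2
from plant import bot,grab_frame,camera_params
def intr(p):
    f=210/np.tan(np.radians(p["fov_y"]/2)); return np.array([[f,0,p["cx"]],[0,f,p["cy"]],[0,0,1.]]),np.array([p["k1"],0,0,0,0])
def ray(n,uv):
    p=camera_params(n);K,d=intr(p)
    q=cv2.undistortPoints(np.array(uv,float).reshape(-1,1,2),K,d).reshape(-1,2)
    return -p["R"].T@p["t"], np.c_[q,np.ones(len(q))]@p["R"]
def plane(n,uv,z):
    o,r=ray(n,uv); return o+r*((z-o[2])/r[:,2])[:,None]
def proj(n,X):
    p=camera_params(n);K,d=intr(p)
    return cv2.projectPoints(np.array(X,float).reshape(-1,1,3),cv2.Rodrigues(p["R"])[0],p["t"],K,d)[0].reshape(-1,2)
def tri(uvs):
    A=0;b=0
    for n,uv in uvs.items():
        o,r=ray(n,[uv]);r=r[0]/np.linalg.norm(r[0]);P=np.eye(3)-np.outer(r,r);A=A+P;b=b+P@o
    X=np.linalg.solve(A,b); return X
E
python3 - <<'E'
from h import *
t=cv2.imread("pics/top0.png");s=cv2.imread("pics/scene0.png")
def blobs(img,m,x,y,w,h,mn):
    k=np.zeros(m.shape,np.uint8);k[y:y+h,x:x+w]=m[y:y+h,x:x+w]
    n,l,st,ce=cv2.connectedComponentsWithStats(k)
    for i in range(1,n):
        if st[i,4]>=mn: yield ce[i],st[i],np.argwhere(l==i)[:,::-1]
def ang(P):
    w,v=np.linalg.eigh(np.cov((P-P.mean(0)).T));return np.degrees(np.arctan2(v[1,1],v[0,1]))%180,2*np.sqrt(3*w)
def sat(i): i=i.astype(int);return i.max(2)-i.min(2)
g=cv2.cvtColor(t,6)
print("rack keys")
for c,st,p in blobs(t,(sat(t)<35)&(g>130),355,200,75,32,20):
    P=plane("top",p,.127)[:,:2];print(c,st,P.mean(0),ang(P))
print("slot dark")
for c,st,p in blobs(t,(g<110),180,176,27,26,8):
    P=plane("top",p,.091)[:,:2];print(c,st,P.mean(0),ang(P))
print("plate white")
print(g[180:200,178:210:1])
for c,st,p in blobs(t,(g>200),160,160,60,60,30):
    r=cv2.minAreaRect(plane("top",p,.091)[:,:2].astype(np.float32)*1000);print(c,st,r)
# rack top edges
print("wood")
hsv=cv2.cvtColor(t,40)
m=((hsv[...,0]<28)&(hsv[...,1]>50)&(g>120))
for c,st,p in blobs(t,m,335,180,105,70,200):
    P=plane("top",p,.075)[:,:2];print(c,st,ang(P),cv2.minAreaRect((P*1000).astype(np.float32)))
print("scene head")
gs=cv2.cvtColor(s,6)
for c,st,p in blobs(s,(sat(s)<25)&(gs>60),328,232,30,36,50): print(c,st,cv2.minAreaRect(p.astype(np.float32)))
print(tri({"scene":(343.2,237.5),"top":(373.5,220.5)}))
print(plane("top",[(362.5,223.5),(384,219.5)],.127),plane("top",[(186,194),(201,188)],.091))
E
```

```text
rack keys
[412.21084337 211.04819277] [401 206  24  12 166] [ 0.48677629 -0.28886436] (np.float64(100.14244627021068), array([0.01597785, 0.04325019]))
[372.07643312 220.14649682] [360 215  25  12 157] [ 0.47114273 -0.21138148] (np.float64(100.48036385192721), array([0.01653485, 0.04018697]))
slot dark
[204.32352941 181.73529412] [201 176   6  15  34] [0.55297246 0.10766284] (np.float64(16.56435976975493), array([0.00529704, 0.02843546]))
[182.125 178.25 ] [180 178   6   2   8] [0.56079527 0.15148603] (np.float64(94.50679113914053), array([0.00290464, 0.01247612]))
[192.79310345 189.43103448] [186 186  15   8  58] [0.53837626 0.13050457] (np.float64(109.01769118950794), array([0.00796908, 0.02857774]))
[180.88888889 198.11111111] [180 195   3   7   9] [0.52187374 0.15417282] (np.float64(18.95948512239275), array([0.00243285, 0.01461445]))
[202.3 199.9] [197 198  10   4  20] [0.51752835 0.11196321] (np.float64(106.057748279135), array([0.00444135, 0.01840843]))
plate white
[[111  93 135 175 189 210 209 215 215 214 217 219 216 216 217 219 218 215
  214 217 219 217 212 222 174  94  74 1
[... 2663 characters left out ...]
2513122558594), 89.4328384399414)
[192.39766082 188.83040936] [178 174  30  31 342] ((539.6281127929688, 131.9971923828125), (47.69908142089844, 46.93501663208008), 21.150981903076172)
wood
[385.91786975 216.48411935] [ 340  189   94   58 3117] (np.float64(101.27076358231749), array([0.08777386, 0.17103285])) ((479.6529541015625, -252.78286743164062), (84.24729919433594, 180.33912658691406), 11.4142427444458)
scene head
[343.09223301 245.7038835 ] [328 232  30  34 618] ((342.5, 248.5), (33.0, 29.0), 90.0)
[ 0.47116492 -0.21525407  0.1285458 ]
[[ 0.46522329 -0.19306263  0.127     ]
 [ 0.47189887 -0.23409792  0.127     ]] [[0.52971167 0.14399074 0.091     ]
 [0.54083518 0.11430109 0.091     ]]
```

Call:
servo_tool(delta_pos=[[0.325,-0.195,0],[0.325,-0.195,0],[0.325,-0.195,0],[0.325,-0.195,0],[0.325,-0.195,0],[0.325,-0.195,0],[0.325,-0.195,0],[0.325,-0.195,0]], angular=[[0,0,0],[0,0,0],[0,0,0],[0,0,0],[0,0,0],[0,0,0],[0,0,0],[0,0,0]], hand=0)

```text
t: 0.77
position: [0.3693, -0.3259, 0.4045]
tool_rot: [-3.109, -0.451, 0.0]
ft_force: [-0.5, -0.6, 0.2]
opening: 0.0855
finger_force: 0.0
```

Call:
servo_tool(delta_pos=[[0.325,-0.195,0],[0.325,-0.195,0],[0.325,-0.195,0],[0.325,-0.195,0],[0,0,0],[0,0,0],[0,0,0],[0,0,0]], angular=[[0,0,0],[0,0,0],[0,0,0],[0,0,0],[0,0,-1],[0,0,-1],[0,0,-1],[0,0,-1]])

```text
t: 1.43
position: [0.4711, -0.2152, 0.4042]
tool_rot: [-2.907, -1.188, 0.001]
ft_force: [0.1, 0.8, 0.6]
opening: 0.0854
finger_force: 0.0
```

Call:
servo_tool(delta_pos=[[0,0,0],[0,0,0],[0,0,0],[0,0,0],[0,0,0],[0,0,0],[0,0,0],[0,0,0]], angular=[[0,0,-1],[0,0,-1],[0,0,-1],[0,0,-1],[0,0,-1],[0,0,-1],[0,0,-1],[0,0,-1]])

```text
t: 2.1
position: [0.4708, -0.2157, 0.4042]
tool_rot: [-2.031, -2.395, 0.0]
ft_force: [-0.5, 0.5, 0.2]
opening: 0.0854
finger_force: 0.0
```

Call:
servo_tool(delta_pos=[[0,0,0],[0,0,0]], angular=[[0,0,-0.33],[0,0,0]])

```text
t: 2.27
position: [0.4708, -0.2158, 0.4043]
tool_rot: [-1.99, -2.43, 0.0]
ft_force: [0.5, 0.5, 0.3]
opening: 0.0852
finger_force: 0.0
```

Call:
servo_tool(delta_pos=[[0,0,0.25],[0,0,0.25],[0,0,0.25],[0,0,0.25],[0,0,0.25],[0,0,0.06],[0,0,0.06],[0,0,0.06]], angular=[[0,0,0],[0,0,0],[0,0,0],[0,0,0],[0,0,0],[0,0,0],[0,0,0],[0,0,0]])

```text
t: 2.93
position: [0.4714, -0.2161, 0.262]
tool_rot: [1.991, 2.428, 0.0]
ft_force: [-0.4, -0.2, -0.2]
opening: 0.085
finger_force: 0.0
```

Call:
servo_tool(delta_pos=[[0,0,0],[0,0,0],[0,0,0],[0,0,0],[0,0,0],[0,0,0],[0,0,0],[0,0,0]], angular=[[0,0,0],[0,0,0],[0,0,0],[0,0,0],[0,0,0],[0,0,0],[0,0,0],[0,0,0]], hand=1)

```text
t: 3.6
position: [0.4711, -0.2159, 0.2622]
tool_rot: [1.991, 2.429, 0.0]
ft_force: [-0.1, -0.3, 3.6]
opening: 0.0092
finger_force: 58.8
```

Call:
servo_tool(delta_pos=[[0,0,-0.08],[0,0,-0.15],[0,0,-0.2],[0,0,-0.25],[0,0,-0.25],[0,0,-0.25],[0,0,0],[0,0,0]], angular=[[0,0,0],[0,0,0],[0,0,0],[0,0,0],[0,0,0],[0,0,0],[0,0,0],[0,0,0]])

```text
t: 4.27
position: [0.4711, -0.2159, 0.3813]
tool_rot: [1.989, 2.427, 0.001]
ft_force: [-0.5, 0.2, -0.4]
opening: 0.0092
finger_force: 58.5
```

Run:
```python
from h import *
im={n:grab_frame(n)[:,:,::-1].copy() for n in("scene","top")}
for n in im: cv2.imwrite(f"pics/{n}1.png",im[n])
s=bot.read_state();p=s["position"];print(p,s["opening"],s["ft_force"])
k=p-[0,0,.158]
u=proj("scene",[k])[0];print(u)
x,y=(u-[50,25]).astype(int);print(x,y)
a=cv2.resize(im["scene"][y:y+75,x:x+100],(800,600),interpolation=cv2.INTER_CUBIC)
cv2.imwrite("pics/crop1.png",a)
```

```text
[ 0.47046889 -0.21550455  0.37887912] 0.008968779111234176 [ 0.70516936  0.04331808 -1.73193326]
[346.14485935 191.23469221]
296 166
```

View pics/crop1.png

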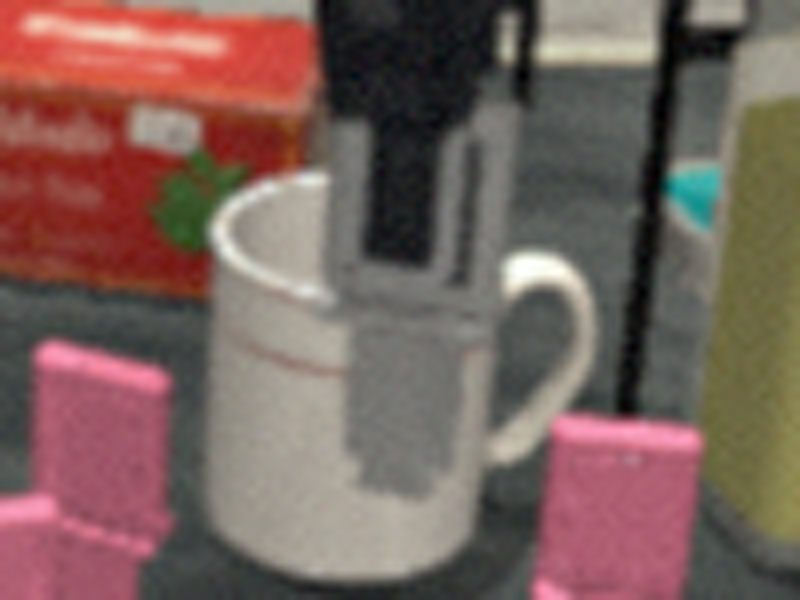

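The crop shows the key hanging upright in the grip: head at scene (348,196), collar at about (347,205), blade spanning columns 339.5 to 354 with the tip near row 227. I'll compare this with where a centred grip would project.

Run:
```python
from h import *
s=bot.read_state();p=s["position"];T=cv2.Rodrigues(s["tool_rot"])[0];print(p,T.round(3))
kx,ky=T[:,1],T[:,0]
def box(hx,hy,z0,z1): return [p+kx*a*hx+ky*b*hy+T[:,2]*z for a in(-1,1) for b in(-1,1) for z in(z0,z1)]
for off in(.155,.158):
  for nm,b in(("head",(.005,.019,off-.024,off+.024)),("collar",(.009,.019,off+.024,off+.028)),("blade",(.0025,.012,off+.028,off+.072))):
    q=proj("scene",box(*b));qc=(q-[296,166])*8;print(off,nm,qc.min(0).round(),qc.max(0).round())
q=proj("scene",[p+ky*.001+T[:,2]*.2,p+T[:,2]*.2]);print("crop px per mm along toolx",(q[0]-q[1])*8)
im=cv2.imread("pics/scene1.png")[166:241,296:396].astype(int)
for r in(45,50,54): print(r,(im.max(2)-im.min(2))[r,38:66].tolist(),im[r,38:66].mean(1).astype(int).tolist())
```

```text
[ 0.47046889 -0.21550455  0.37887912] [[-0.196  0.981 -0.002]
 [ 0.981  0.196  0.001]
 [ 0.001 -0.001 -1.   ]]
0.155 head [298.  61.] [508. 317.]
0.155 collar [293. 258.] [490. 343.]
0.155 blade [319. 293.] [450. 501.]
0.158 head [298.  74.] [506. 330.]
0.158 collar [292. 270.] [489. 355.]
0.158 blade [318. 306.] [448. 513.]
crop px per mm along toolx [-4.60619594 -0.80709771]
45 [27, 26, 24, 21, 22, 14, 5, 7, 4, 5, 5, 4, 5, 4, 3, 6, 7, 5, 6, 6, 18, 20, 19, 8, 4, 7, 5, 5] [137, 151, 156, 162, 157, 137, 118, 120, 117, 113, 116, 116, 122, 117, 117, 113, 115, 112, 111, 118, 140, 146, 136, 116, 85, 77, 75, 78]
50 [19, 17, 19, 18, 17, 9, 5, 5, 6, 5, 5, 6, 5, 6, 3, 3, 6, 4, 4, 12, 16, 15, 16, 4, 3, 2, 6, 8] [163, 165, 169, 166, 156, 125, 111, 114, 120, 112, 116, 118, 116, 120, 118, 118, 112, 113, 112, 122, 144, 146, 128, 92, 80, 80, 84, 95]
54 [14, 16, 20, 17, 14, 7, 7, 5, 4, 8, 4, 6, 5, 7, 8, 4, 5, 3, 10, 12, 14, 12, 17, 20, 17, 22, 24, 24] [158, 162, 164, 167, 157, 125, 113, 119, 118, 118, 114, 114, 120, 122, 119, 119, 111, 114, 123, 139, 145, 142, 131, 134, 152, 170, 171, 177]
```

Run:
```python
from h import *
s=bot.read_state();p=s["position"];T=cv2.Rodrigues(s["tool_rot"])[0]
kx,ky=T[:,1],T[:,0]
print("blade edges in crop1 (x at y=400), meas 346,458")
for nm,a,b in(("L",-1,1),("L2",1,1),("R",-1,-1),("R2",1,-1)):
    q=(proj("scene",[p+kx*a*.0025+ky*b*.012+T[:,2]*z for z in(.19,.228)])-[296,166])*8
    print(nm,q.round().tolist(),np.interp(400,q[:,1],q[:,0]))
c=np.array([.471,-.2158,.103])
for a in(-1,1):
  for b in(1,-1):
    print("rack head edge",a,b,((proj("scene",[c+kx*a*.005+ky*b*.019+[0,0,z] for z in(-.024,.024)])-[315,230])*4).round().tolist())
print(((proj("scene",[c+ky*.001])-proj("scene",[c]))*4))
for b in(1,-1): print("top view head end",(proj("top",[c+kx*a*.005+ky*b*.019+[0,0,.024] for a in(-1,1)])-[338,182])*4+[0,300])
im=cv2.imread("pics/scene0.png")
print(im[248,328:362].mean(1).astype(int).tolist());print(im[242,328:362].mean(1).astype(int).tolist())
t=cv2.imread("pics/top0.png")
for r in(218,220,222):print(t[r,356:392].mean(1).astype(int).tolist())
```

```text
blade edges in crop1 (x at y=400), meas 346,458
L [[330.0, 333.0], [319.0, 485.0]] 325.1001785466047
L2 [[336.0, 322.0], [324.0, 474.0]] 329.74682396102185
R [[442.0, 352.0], [427.0, 505.0]] 437.33293001159166
R2 [[447.0, 341.0], [432.0, 494.0]] 441.2066368826647
rack head edge -1 1 [[59.0, 119.0], [65.0, 32.0]]
rack head edge -1 -1 [[141.0, 137.0], [150.0, 48.0]]
rack head edge 1 1 [[64.0, 107.0], [71.0, 20.0]]
rack head edge 1 -1 [[146.0, 125.0], [155.0, 36.0]]
[[-2.1858598  -0.44304001]]
top view head end [[108.91306405 471.87669273]
 [104.24895431 451.03213839]]
top view head end [[186.85811462 454.34978732]
 [182.19190196 433.57806287]]
[48, 56, 59, 57, 80, 104, 114, 93, 57, 51, 53, 62, 51, 53, 52, 53, 54, 58, 54, 51, 52, 70, 101, 120, 119, 103, 74, 62, 59, 68, 69, 71, 68, 66]
[58, 58, 54, 65, 70, 97, 114, 113, 85, 82, 87, 95, 98, 110, 106, 113, 115, 119, 123, 126, 130, 131, 141, 154, 160, 146, 101, 67, 61, 66, 64, 62, 60, 65]
[193, 188, 184, 184, 162, 135, 166, 194, 205, 203, 202, 199, 173, 130, 128, 69, 137, 160, 178, 192, 189, 197, 203, 205, 207, 207, 208, 204, 155, 185, 186, 184, 186, 187, 186, 187]
[190, 191, 192, 185, 184, 177, 154, 110, 70, 155, 191, 197, 198, 206, 210, 214, 213, 211, 210, 212, 213, 212, 214, 213, 213, 207, 197, 188, 170, 193, 192, 192, 192, 190, 189, 190]
[193, 192, 195, 194, 170, 116, 88, 93, 82, 176, 209, 213, 212, 212, 214, 214, 207, 197, 190, 191, 175, 163, 127, 116, 106, 145, 145, 195, 189, 187, 187, 190, 189, 190, 189, 191]
```

Call:
servo_tool(delta_pos=[[0.15,0.06,-0.2],[0.3,0.12,-0.2],[0.36,0.148,0],[0.36,0.148,0],[0.36,0.148,0],[0.36,0.148,0],[0.36,0.148,0],[0.36,0.148,0]], angular=[[0,0,0],[0,0,0],[0,0,0],[0,0,0],[0,0,0],[0,0,0],[0,0,0],[0,0,0]])

```text
t: 5.03
position: [0.524, 0.063, 0.4179]
tool_rot: [-1.99, -2.428, 0.004]
ft_force: [1.2, -0.4, -0.3]
opening: 0.0091
finger_force: 58.6
```

Call:
servo_tool(delta_pos=[[0.3,0.12,0],[0.25,0.1,0],[0.14,0.055,0],[0,0,0],[0,0,0],[0,0,0.2],[0,0,0.2],[0,0,0]], angular=[[0,0,0],[0,0,0],[0,0,0],[0,0,-0.7],[0,0,-0.7],[0,0,0],[0,0,0],[0,0,0]])

```text
t: 5.7
position: [0.5361, 0.134, 0.3742]
tool_rot: [-1.775, -2.581, 0.012]
ft_force: [-0.4, 0.8, -1.0]
opening: 0.0093
finger_force: 58.6
```

Call:
servo_tool(delta_pos=[[0,0,0.1],[0,0,0.1],[0,0,0.1],[0,0,0],[0,0,0]], angular=[[0,0,0],[0,0,0],[0,0,0],[0,0,0],[0,0,0]])

```text
t: 6.12
position: [0.5378, 0.134, 0.3491]
tool_rot: [-1.78, -2.587, 0.001]
ft_force: [0.1, 0.7, -1.5]
opening: 0.0091
finger_force: 58.6
```

Run:
```python
from h import *
im={n:grab_frame(n)[:,:,::-1].copy() for n in("scene","top")}
for n in im: cv2.imwrite(f"pics/{n}2.png",im[n])
s=bot.read_state();p=s["position"];print(p,s["tool_rot"],s["opening"],s["ft_force"])
u=proj("scene",[[.539,.132,.11]])[0];v=proj("top",[[.539,.132,.11]])[0]
x,y=(u-[40,32]).astype(int);print(u,v,x,y)
a=cv2.resize(im["scene"][y:y+60,x:x+80],(800,600),interpolation=cv2.INTER_CUBIC)
cv2.imwrite("pics/crop2.png",a)
```

```text
[0.53815182 0.13409153 0.35016877] [1.78025708e+00 2.58742310e+00 1.00063428e-03] 0.009581378153802993 [ 0.73783433  0.46277146 -0.95990634]
[214.31850843 187.01249852] [190.22200536 188.26379588] 174 155
```

View pics/crop2.png

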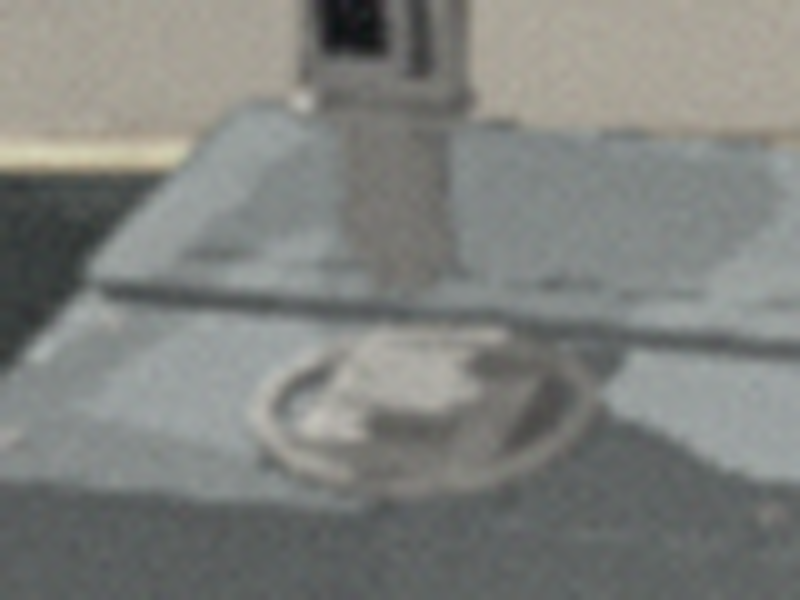

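Crop 2 shows the key above the lock: blade spanning crop columns 343 to 455, tip near crop row 290, ring centre at about crop (427,410), which is scene (216.7,196).

Run:
```python
from h import *
s=bot.read_state();p=s["position"];T=cv2.Rodrigues(s["tool_rot"])[0]
kx,ky=T[:,1],T[:,0];print(kx,ky)
cr=lambda X:(proj("scene",X)-[174,155])*10
L=np.array([.539,.132,.088])
th=np.linspace(0,6.28,60);R=cr([L+[.0375*np.cos(a),.0375*np.sin(a),0] for a in th]);print("ring pred",R.min(0),R.max(0),"centre",(R.min(0)+R.max(0))/2)
print("d/dky mm",cr([L+ky*.001])-cr([L]),"d/dkx",cr([L+kx*.001])-cr([L]),"dz",cr([L+[0,0,.001]])-cr([L]))
for nm,a,b in(("L",-1,1),("L2",1,1),("R",-1,-1),("R2",1,-1)):
    q=cr([p+kx*a*.0025+ky*b*.012+T[:,2]*z for z in(.19,.229)]);print(nm,q.round().tolist(),np.interp(200,q[::1,1],q[:,0]))
im=cv2.imread("pics/scene2.png");
for r in (168,171,174,177,179): print(im[r,202:226].mean(1).astype(int).tolist(), (im[r,202:226,0].astype(int)-im[r,202:226,2]).tolist())
```

```text
[0.93394996 0.35740233 0.00102389] [-3.57402149e-01  9.33950519e-01 -3.63968560e-04]
ring pred [246.07799622 333.00421273] [573.62909789 483.12014824] centre [409.85354706 408.06218048]
d/dky mm [[-4.14940023 -0.36327051]] d/dkx [[ 1.36562717 -1.96877316]] dz [[-0.33239367 -3.84325097]]
L [[321.0, 117.0], [336.0, 275.0]] 329.12438685634635
L2 [[329.0, 109.0], [344.0, 266.0]] 337.3372884191742
R [[425.0, 125.0], [438.0, 284.0]] 430.7911290145659
R2 [[432.0, 116.0], [445.0, 274.0]] 438.46846813519926
[152, 155, 149, 142, 132, 127, 121, 111, 117, 117, 118, 116, 116, 101, 103, 103, 105, 123, 127, 130, 128, 129, 126, 130] [5, 7, 4, 5, 6, 4, -4, -6, -6, -6, -5, 0, -5, -4, -5, 0, 3, 2, 5, 5, 6, 4, 10, 1]
[133, 133, 130, 133, 135, 128, 123, 111, 114, 117, 117, 117, 113, 116, 114, 106, 105, 129, 132, 138, 133, 132, 129, 128] [7, 1, 5, 6, 3, 2, -1, -9, -5, -5, -6, -6, -7, -5, -7, -3, 3, 3, 6, 4, 6, 2, 7, 7]
[131, 132, 135, 137, 133, 132, 123, 112, 112, 118, 112, 118, 113, 119, 109, 111, 107, 129, 134, 133, 133, 132, 134, 135] [7, 4, 7, 7, 6, 5, 2, -8, -5, -5, -4, -6, -7, -3, -5, -3, 2, 7, 8, 4, 5, 5, 7, 7]
[131, 132, 134, 139, 136, 131, 117, 113, 118, 116, 116, 114, 115, 114, 115, 109, 111, 123, 129, 133, 133, 134, 131, 135] [5, 5, 6, 5, 4, 4, -1, -4, -5, -3, -5, -4, -5, -4, -5, -3, -2, 3, 5, 4, 7, 7, 6, 4]
[152, 155, 153, 154, 148, 136, 129, 120, 114, 116, 116, 118, 117, 117, 115, 115, 114, 115, 131, 132, 132, 136, 134, 132] [5, 5, 3, 5, 6, 6, 4, -6, -8, -6, -6, -5, -5, -4, -1, -5, -4, 2, 5, 5, 1, 6, 4, 8]
```

Call:
servo_tool(delta_pos=[[-0.025,0,0],[0,0,0.08],[0,0,0.08],[0,0,0.06],[0,0,0.04],[0,0,0]], angular=[[0,0,0],[0,0,0],[0,0,0],[0,0,0],[0,0,0],[0,0,0]])

```text
t: 6.72
position: [0.5383, 0.1317, 0.3221]
tool_rot: [-1.779, -2.586, 0.003]
ft_force: [-0.4, 1.2, -0.7]
opening: 0.009
finger_force: 58.6
```

Call:
servo_tool(delta_pos=[[0,0,0.04],[0,0,0.04],[0,0,0.04],[0,0,0]], angular=[[0,0,0],[0,0,0],[0,0,0],[0,0,0]])

```text
t: 7.05
position: [0.5385, 0.1318, 0.3108]
tool_rot: [-1.78, -2.587, 0.002]
ft_force: [0.7, 0.0, -0.8]
opening: 0.0089
finger_force: 58.6
```

Call:
servo_tool(delta_pos=[[0,0,0.04],[0,0,0.04],[0,0,0.04],[0,0,0]], angular=[[0,0,0],[0,0,0],[0,0,0],[0,0,0]])

```text
t: 7.38
position: [0.5384, 0.1317, 0.2987]
tool_rot: [-1.78, -2.587, 0.002]
ft_force: [-0.1, -0.2, -0.6]
opening: 0.0093
finger_force: 58.6
```

Call:
servo_tool(delta_pos=[[0,0,0.04],[0,0,0.04],[0,0,0.03],[0,0,0]], angular=[[0,0,0],[0,0,0],[0,0,0],[0,0,0]])

```text
t: 7.72
position: [0.5385, 0.1317, 0.2878]
tool_rot: [-1.78, -2.587, 0.002]
ft_force: [-0.7, 0.5, -1.4]
opening: 0.0091
finger_force: 58.6
```

Call:
servo_tool(delta_pos=[[0,0,0.03],[0,0,0.02],[0,0,0]], angular=[[0,0,0],[0,0,0],[0,0,0]])

```text
t: 7.97
position: [0.5386, 0.1317, 0.2832]
tool_rot: [-1.78, -2.588, 0.001]
ft_force: [0.3, -0.3, -1.6]
opening: 0.0093
finger_force: 58.6
```

Call:
servo_tool(delta_pos=[[0,0,0.02],[0,0,0]], angular=[[0,0,0],[0,0,0]])

```text
t: 8.13
position: [0.5389, 0.1318, 0.2822]
tool_rot: [1.78, 2.588, 0.001]
ft_force: [-1.0, 1.0, -0.0]
opening: 0.0095
finger_force: 59.0
```

Run:
```python
from h import *
im={n:grab_frame(n)[:,:,::-1].copy() for n in("scene","top")}
for n in im: cv2.imwrite(f"pics/{n}3.png",im[n])
a=cv2.resize(im["scene"][145:205,174:254],(800,600),interpolation=cv2.INTER_CUBIC)
cv2.imwrite("pics/crop3.png",a)
```

```text
(no output)
```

View pics/crop3.png

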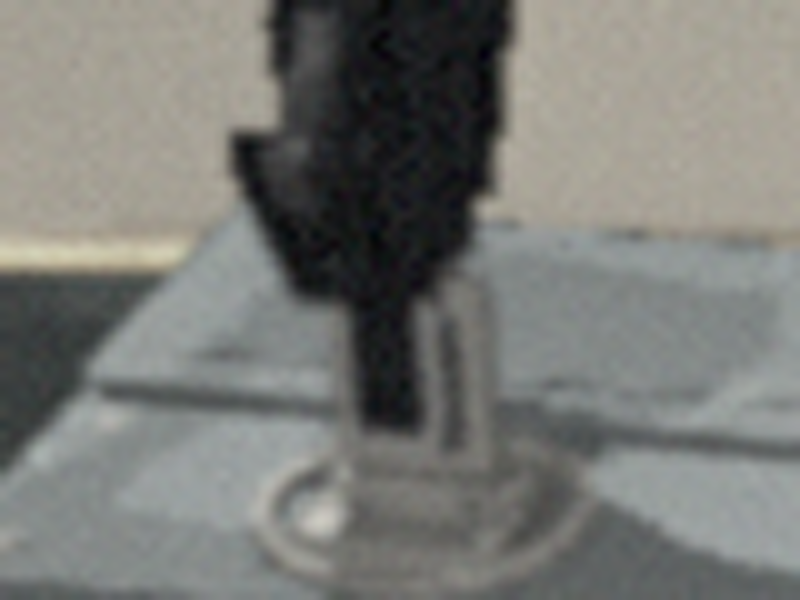

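Crop 3 shows the key down in the lock: its collar sits just over the plate at about crop (415,480), inside the ring. I'll press on to firm contact with the slot's bottom.

Call:
servo_tool(delta_pos=[[0,0,0.015],[0,0,0]], angular=[[0,0,0],[0,0,0]])

```text
t: 8.4
position: [0.5389, 0.1318, 0.282]
tool_rot: [1.78, 2.587, 0.001]
ft_force: [-2.7, 0.1, 10.5]
opening: 0.0095
finger_force: 60.5
```

Call:
servo_tool(delta_pos=[[0,0,0.015],[0,0,0]], angular=[[0,0,0],[0,0,0]])

```text
t: 8.57
position: [0.5388, 0.1318, 0.2819]
tool_rot: [1.779, 2.587, 0.002]
ft_force: [-4.6, -0.6, 18.7]
opening: 0.0091
finger_force: 61.7
```

Call:
servo_tool(delta_pos=[[0,0,-0.025],[0,0,0],[0,0,0],[0,0,0],[0,0,0],[0,0,0],[0,0,0]], angular=[[0,0,0],[0,0,0.5],[0,0,0.5],[0,0,0.5],[0,0,0.5],[0,0,0.5],[0,0,0]])

```text
t: 9.15
position: [0.5392, 0.1319, 0.2822]
tool_rot: [2.148, 2.29, 0.003]
ft_force: [-0.4, 0.4, 4.4]
opening: 0.0096
finger_force: 59.6
```

```bash
python3 -c "
from plant import bot
s=bot.read_state();print(s['ft_force'],s['ft_torque'],s['position'],s['joint_positions'])"
```

```text
[-0.39241576  0.43299099  4.37942616] [0.01302574 0.12742656 0.01463515] [0.53920293 0.13187528 0.28215991] [ 1.14525671e-01  3.41926006e-01  1.73444746e+00 -3.77212085e-05
  1.06294230e+00  5.06951692e-02]
```

Call:
servo_tool(delta_pos=[[0,0,0],[0,0,0],[0,0,0],[0,0,0],[0,0,0],[0,0,0],[0,0,0]], angular=[[0,0,0.8],[0,0,0.8],[0,0,0.8],[0,0,0.8],[0,0,0.8],[0,0,0.8],[0,0,0.8]])

```text
t: 9.73
position: [0.5396, 0.1318, 0.2821]
tool_rot: [2.785, 1.45, 0.005]
ft_force: [0.0, -0.2, 4.4]
opening: 0.0091
finger_force: 59.5
```

Call:
servo_tool(delta_pos=[[0,0,0],[0,0,0],[0,0,0],[0,0,0],[0,0,0],[0,0,0],[0,0,0]], angular=[[0,0,0.8],[0,0,0.8],[0,0,0.8],[0,0,0.8],[0,0,0.8],[0,0,0.8],[0,0,0]])

```text
t: 10.32
position: [0.5398, 0.1316, 0.2822]
tool_rot: [3.082, 0.604, 0.006]
ft_force: [1.8, -0.6, 4.6]
opening: 0.0093
finger_force: 59.5
```

Run:
```python
from h import *
im={n:grab_frame(n)[:,:,::-1].copy() for n in("scene","top")}
for n in im: cv2.imwrite(f"pics/{n}4.png",im[n])
s=bot.read_state();print(s['ft_force'],s['ft_torque'],s['position'],s['joint_positions'])
a=cv2.resize(im["scene"][135:225,164:284],(800,600),interpolation=cv2.INTER_CUBIC)
cv2.imwrite("pics/crop4.png",a)
```

```text
[ 1.19106568 -1.51634872  5.87747964] [-0.31358542 -0.29164808  0.0244888 ] [0.53971079 0.13158547 0.28211449] [ 1.14191301e-01  3.42234231e-01  1.73408358e+00 -1.00643429e-03
  1.06168391e+00  1.29436890e+00]
```

View pics/crop4.png

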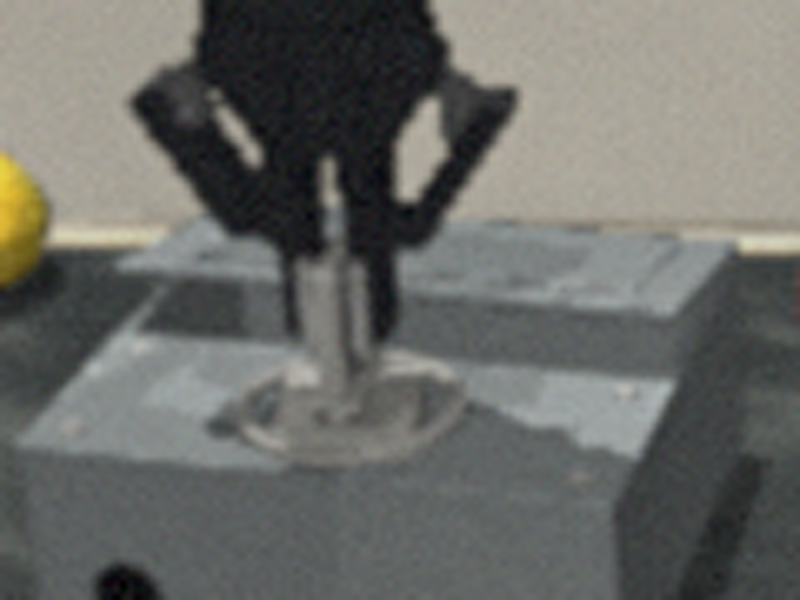

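Crop 4 shows the lid raised: a dark gap under its front edge at crop (430,330). The key is turned edge-on at (335,320). The hand has turned 1.55 rad, so allowing for the play the plate is at about 1.38. I'll turn on to the stop.

Call:
servo_tool(delta_pos=[[0,0,0],[0,0,0],[0,0,0],[0,0,0]], angular=[[0,0,0.3],[0,0,0.3],[0,0,0.3],[0,0,0]])

```text
t: 10.75
position: [0.5397, 0.1315, 0.2821]
tool_rot: [3.109, 0.442, 0.006]
ft_force: [1.1, -0.9, 4.3]
opening: 0.0097
finger_force: 59.6
```

```bash
python3 -c "
from plant import bot
s=bot.read_state();print(s['ft_force'],s['ft_torque'],s['tool_rot'])"
```

```text
[ 1.05143749 -0.94328008  4.34896048] [-0.27352599 -0.32335959  0.0482698 ] [3.1091616  0.44185226 0.00573788]
```

Call:
servo_tool(delta_pos=[[0,0,0],[0,0,0],[0,0,0],[0,0,0],[0,0,0],[0,0,0]], angular=[[0,0,0],[0,0,0],[0,0,0],[0,0,0],[0,0,0],[0,0,0]], hand=0.4)

```text
t: 11.25
position: [0.5386, 0.1318, 0.2809]
tool_rot: [-3.111, -0.439, 0.001]
ft_force: [-0.5, -0.2, -0.1]
opening: 0.0512
finger_force: 0.0
```

Call:
servo_tool(delta_pos=[[0,0,-0.05],[0,0,-0.1],[0,0,-0.2],[0,0,-0.3],[0,0,-0.3],[0,0,-0.3],[0,0,0],[0,0,0]], angular=[[0,0,0],[0,0,0],[0,0,0],[0,0,0],[0,0,0],[0,0,0],[0,0,0],[0,0,0]])

```text
t: 11.92
position: [0.5391, 0.1319, 0.4093]
tool_rot: [3.111, 0.439, 0.01]
ft_force: [-0.2, 1.0, 0.5]
opening: 0.051
finger_force: 0.0
```

Run:
```python
from h import *
im={n:grab_frame(n)[:,:,::-1].copy() for n in("scene","top")}
c=lambda n,x,y,w,h:cv2.resize(im[n][y:y+h,x:x+w],(400,300),interpolation=cv2.INTER_CUBIC)
cv2.imwrite("pics/crop5.png",np.vstack([np.hstack([c("scene",164,135,120,90),c("scene",300,220,120,90)]),np.hstack([c("top",110,100,160,120),c("top",330,180,120,90)])]))
s=bot.read_state();print(s['ft_force'],s['position'])
```

```text
[ 0.14233149  0.53198667 -0.53663648] [0.5383194  0.13174662 0.40610244]
```

View pics/crop5.png

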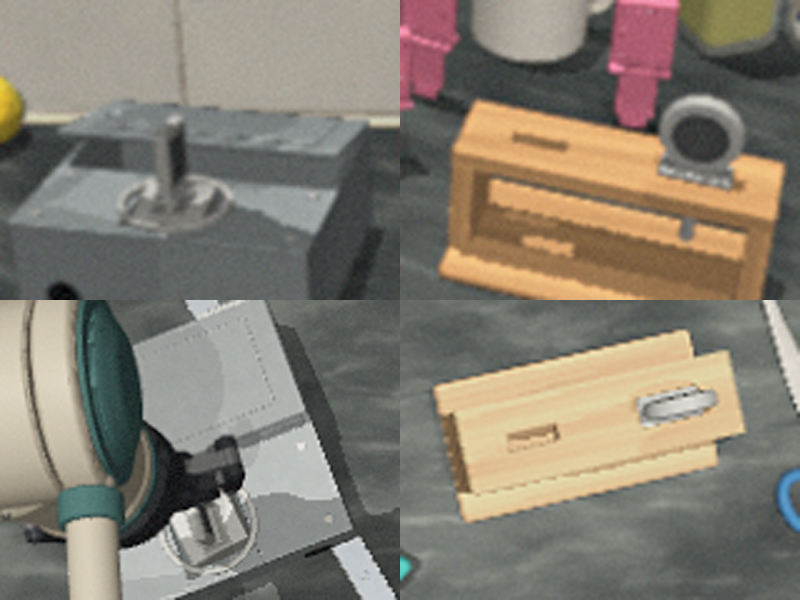

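The last view shows the key upright in the lock and turned a quarter, at crop (172,160). The lid is ajar, the round key is still in the rack at crop (700,140), and the gripper is clear of everything.

```bash
python3 -c "
from plant import bot
print(bot.job_done())"
```

```text
the job is handed in; nothing more can be done
None
```

I put the square-headed key fully into the lock, turned it about a quarter turn clockwise and released it; the lid is ajar, the round key is still in the rack, and the job is handed in at about 12 s, though it returned no verdict.

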